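# Snap the retaining cap onto the label-roll spindle

### The arm

A 6-joint arm with a two-finger parallel gripper is mounted at the origin on a cart in front of the work surface, level with it; the furniture and walls round the work are solid. World frame = base frame: x ahead of the robot, y to its left, z up, the work surface at z = 0. Lengths are in m, angles in rad, forces in N, time in s.
With the tool pointing down it reaches from about 0.325 to 0.925 m from the base axis. Payload 3.1 kg.
Tool frame: the origin (TCP) lies midway between the tips of the shut fingers; the grasp point (between the pads) lies 19 mm behind it; z points along the fingers, y is the line along which they close (so a half turn about z gives the same grasp; the last joint's range is limited). The gripper opens to 85 mm and grips with 20 to 120 N. Pads are 22 mm wide; open, the fingers measure 114 mm over their backs; the gripper's body (76 mm by 85 mm) begins 54 mm behind the grasp point. The pads swing forward as they close: fully open they stand 13 mm farther back than shut.
Start: joints at [-1.45, 0.217, 1.613, -0, 1.311, -0.112], TCP at [0.144, -0.608, 0.231] pointing down, gripper open.
Joint ranges: [-2.75, 2.75], [-0.78, 2.1], [0.31, 2.55], [-1.13, 4.27], [0.13, 2.63], [-2.58, 2.58]. Speed limits (rad/s): [2.79, 2.79, 3.14, 3.14, 3.14, 3.14].

### API

Orientations are given as [roll, pitch, yaw] about the fixed x, y, z axes, in that order (R = Rz(yaw) Ry(pitch) Rx(roll)).
In Python, from bench import manip gives the robot as it stands. The module is installed in compiled form; this text tells all that it offers.
- The arm moves only by the shell command python3 -m creep 'ROWS' [FORCE]. ROWS is JSON, one flat list of numbers, 5 for each row, row after row: the shift along the tool's x, y, z in units of 30 mm (1.0 is 30 mm), then the turn about the tool's z in rad, then the opening, from 0 (shut) to 1 (fully open). A call has 1 to 12 rows; each row is the pose to reach, as a shift and turn from the pose commanded when the call began, along the tool's axes at that moment; what a row does not reach only later rows make up. A row lasts 1/10 s, in which the tool goes at most 50 mm and 8.59 degrees, less where a joint would pass 70% of its speed; a pose out of reach is approached as far as the arm can. A call with a gripper value outside its range is refused whole. The fingers move at their own pace and stop on an object; FORCE is the grip in N (left out, the last holds). Time passes only in rows, so rows that repeat a pose let the fingers close. It gives the time, the measured TCP pose, the force, the opening and the grip force at its end, in the units of the state.
- manip.sense(): the state, without advancing time (a new reading comes with each control period).
- manip.read_camera(name): name is "scene" or "top"; returns (picture, depth): 400x640x3 uint8, red, green, blue; 400x640 float32, m along the optical axis (not along the pixel's ray), 0 where there is no reading.
- manip.camera_params(name): a dict with "camera_matrix" (3x3 intrinsics, pixels), "pose" (4x4, takes a point from camera to world coordinates). Camera axes: x right, y up, looking along -z (the intrinsics and any distortion apply to the point x, -y, -z); pixel columns grow to the right and rows downward; lengths in m; the calibration is good to about 2 mm. A picture is of the moment at which its call begins. camera_params takes no time and is no camera call.
- manip.close_job(): hands the job in; it is judged then, once.
The state is a dict: "time_s": time; "joint_pos": joint angles; "joint_vel": joint speeds; "tau": joint torques, N m; "tool_pos": TCP position; "tool_rot": TCP orientation; "contact_force": force on the tool from outside, world axes, zero at the start; "ft_torque": the same for the moment, N m; "gripper_width": opening from 0.0 (shut) to 1.0 (fully open); "grasp_force": force on a finger pad.
Only numpy, scipy, OpenCV 4.12 (cv2) and the standard library are available. Lean on these libraries where they do the work, as an engineer would, in place of code of your own. Each camera call takes 0.05 s, during which the arm holds its last target. There are 200 camera calls.

### The job

Lift the black snap cap (the one with the round grip knob) out of the white parts tray and press it straight down over the spindle that sticks up through the label roll, until it clicks over the spindle's catches and sits flush on the roll. Do not let go after the click: the job finishes with the gripper still holding the cap and still pushing it down firmly against the roll. Leave the spacer ring in the tray and the other things on the counter where they are.

Things in the scene. Friction and masses are not known exactly. Their poses are not given: they have to be found in the camera images.
- cap: the loose snap cap, black plastic, 60 g nominal, standing upright in the tray. Origin: centre of its underside; z up along its axis; round, so yaw does not matter. Ribbed skirt 48 mm across, 30 mm tall, open below: at the mouth an inner lip 23 mm across and 4 mm tall, above it the bore is 31 mm across up to a roof 26 mm above the underside
- cap_knob (a point): middle of the cap's round grip knob, 41 mm above the cap's underside on its axis. The knob is 30 mm across and 22 mm tall, on top of the skirt (cap 52 mm tall in all): grip it here
- holder: the label-roll holder, fixed to the counter: steel base plate 116x116x8 mm, a 42 mm high tear bar along its -x edge. Origin: centre of its underside on the counter; z up
- label_roll: the roll of white labels standing on the holder's plate round the spindle, fixed: 85 mm across, 40 mm tall. Origin: centre of its underside, 8 mm over the counter; its top face is 48 mm over the counter
- seat (a point): point on the spindle's axis level with the roll's top face, 48 mm over the counter; the cap's origin comes here when home. z up. The lip meets the catches about 11 mm before home, takes about 8 to 15 N to pass them, and springs over them (the click: the force drops, even pulls) 2 to 3 mm before the cap sits on the roll; then it stays on
- spindle_tip (a point): top of the fixed dark steel spindle, 24 mm above the seat; 20 mm across, the last 7 mm tapering to 10 mm across. Three sprung catches stand out from it to 28 mm across at 7 mm above the seat and slope back up into the spindle
- tray: the white plastic parts tray, fixed, open on top, 115 (x) by 190 (y) by 28 mm high, walls and floor 4 mm. Origin: centre of its underside; the cap stands in one half along its y, the spacer in the other
- spacer: loose black plain ring in the tray, 48 mm across, 26 mm hole, 14 mm tall, no knob; to be left in the tray. Origin: centre of its underside
- weight: bystander: brass check weight with a knob, 38 mm across, 57 mm tall, loose. Origin: centre of its underside
- tape_roll: bystander: roll of tape, 96 mm across, 48 mm tall, loose. Origin: centre of its underside
- wedge_b: bystander: yellow cheese wedge 83x133x61 mm, loose. Origin: centre of its underside
- block_a: bystander: white cheese block 74x87x43 mm, loose. Origin: centre of its underside

How it is judged:
By the outcome, as a careful person would: the job done as asked, in the order asked, and still so for the second after the job is handed in, while the arm keeps its last pose, push and grip.
It also fails if it takes over 42 s, if anything falls off the work surface, if the arm or the gripper's body presses on something with over 40 N, if the wrist force passes 120 N, or if a joint passes its speed limit or range.

## Working session

There is one attempt and no reset: what is moved stays moved. The work goes in short steps, Python scripts to look and compute and a shell command to move; the robot and the scene stay as the last step left them, time stands still between calls to the robot, and variables do not carry over. Pictures are saved under pics/ and viewed, at most 10 in all, crops included, and the job is handed in when it is done.

```bash
mkdir -p pics; cat > h.py <<'E'
from bench import manip
import numpy as np, cv2
def shot(n,f):
    p,d=manip.read_camera(n); cv2.imwrite(f'pics/{f}.png',p[:,:,::-1]); np.save(f'pics/{f}.npy',d); return p,d
def world(n,u,v,d):
    c=manip.camera_params(n);K=np.array(c["camera_matrix"]);T=np.array(c["pose"])
    x=(u-K[0,2])/K[0,0]*d;y=(v-K[1,2])/K[1,1]*d
    return (T@np.array([x,-y,-d,1]))[:3]
E
python3 - <<'E'
from h import *
for n in("top","scene"):
    shot(n,n+'0');c=manip.camera_params(n);print({k:(np.round(v,4).tolist() if not isinstance(v,str) else v) for k,v in c.items()})
s=manip.sense();print(s)
E
```

```text
{'camera_matrix': [[366.4458, 0.0, 317.8788], [0.0, 366.4458, 206.4277], [0.0, 0.0, 1.0]], 'pose': [[0.0021, 0.9781, -0.2079, 0.3847], [-1.0, 0.0023, 0.0007, 0.1286], [0.0011, 0.2079, 0.9782, 1.1264], [0.0, 0.0, 0.0, 1.0]]}
{'camera_matrix': [[436.7638, 0.0, 326.0337], [0.0, 436.7638, 204.1641], [0.0, 0.0, 1.0]], 'pose': [[-0.7826, 0.3987, -0.478, -0.0281], [-0.6225, -0.4963, 0.6052, 0.9223], [0.004, 0.7712, 0.6366, 0.8948], [0.0, 0.0, 0.0, 1.0]]}
{'time_s': 0.1, 'joint_pos': array([-1.45021659e+00,  2.17697087e-01,  1.61483441e+00,  1.32837544e-06,
        1.31130801e+00, -1.12199368e-01]), 'joint_vel': array([ 0.00028382,  0.00050047, -0.00336352,  0.0012686 ,  0.00036104,
       -0.00079481]), 'tau': array([-8.43037851e-04, -3.98075902e+01, -3.04969132e+01, -1.51591944e-04,
        4.27898514e-03,  4.63024392e-06]), 'tool_pos': array([ 0.14410637, -0.60737378,  0.23005575]), 'tool_rot': array([-3.13936007e+00, -2.52841627e-04,  2.32778485e-01]), 'contact_force': array([-0.81069513, -0.01333381, -0.54706557]), 'ft_torque': array([-0.01793192, -0.00819589,  0.00083164]), 'grasp_force': 0.0, 'gripper_width': 0.9977950958696783}
```

View pics/top0.png

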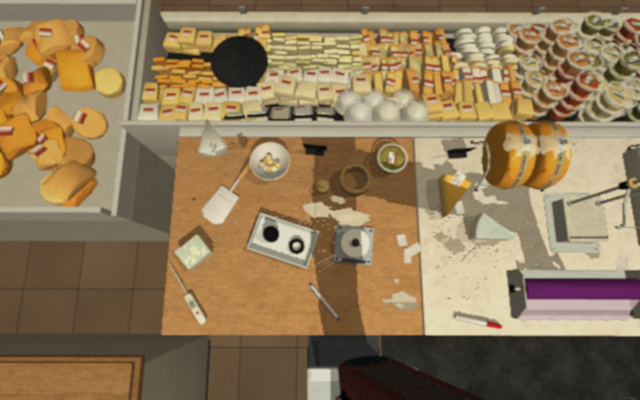

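View pics/scene0.png

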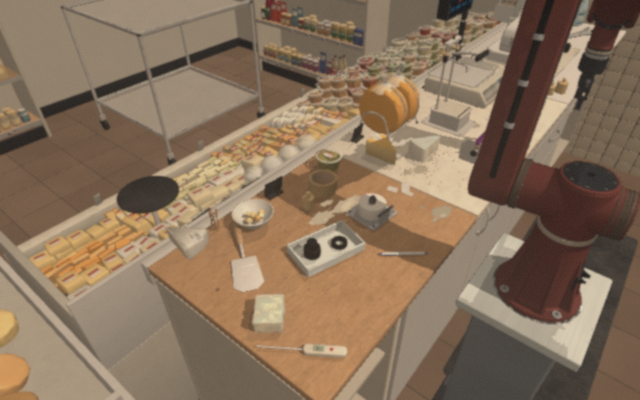

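Top: the tray is around (284,240) with the cap at (270,234) and the spacer at (296,245); the roll and spindle are at (354,243). Scene: the cap is at (313,248) and the roll at (372,208). I'll enlarge both.

```bash
python3 - <<'E'
from h import *
a=cv2.imread('pics/top0.png')[205:275,240:385];b=cv2.imread('pics/scene0.png')[180:280,280:410]
cv2.imwrite('pics/c1.png',cv2.resize(a,None,fx=5.5,fy=5.5,interpolation=cv2.INTER_CUBIC))
cv2.imwrite('pics/c2.png',cv2.resize(b,None,fx=6,fy=6,interpolation=cv2.INTER_CUBIC))
d=np.load('pics/top0.npy')
for u,v in((270,234),(296,245),(354,243),(345,243),(362,250)): 
  print(u,v,d[v,u],world('top',u,v,d[v,u]).round(4))
E
```

```text
270 234 1.0796988 [0.5294 0.2687 0.0533]
296 245 1.1200124 [0.5021 0.1944 0.0063]
354 243 1.0556376 [0.5013 0.0236 0.0721]
345 243 1.0782367 [0.5038 0.0478 0.0495]
362 250 1.0777212 [ 0.4837 -0.0022  0.0458]
```

View pics/c1.png

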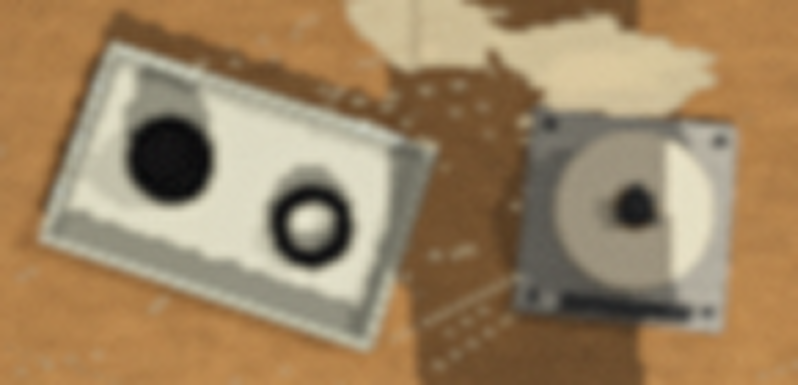

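View pics/c2.png

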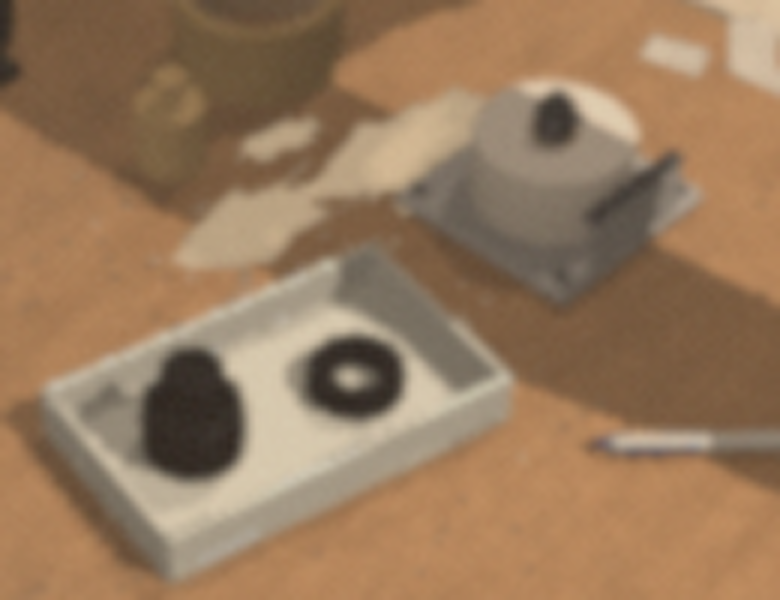

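Crop 1: the cap's skirt is centred at about (270.9,234.1), the roll disc at (355.4,243.2) and the spindle at (355.2,242.4). Crop 2: the cap stands in the left part of the tray and the spindle is at (372.5,200). Next I'll get the centres from the depth clouds.

```bash
python3 - <<'E'
from h import *
def ray(n,u,v,z):
    a=world(n,u,v,.1);b=world(n,u,v,1.);t=(z-a[2])/(b[2]-a[2]);return a+t*(b-a)
for nm,u,v,z in(("skirt",270.9,234.1,.034),("roll",355.4,243.2,.048),("spindle",355.2,242.4,.072)): print(nm,ray('top',u,v,z).round(4))
for n in('top','scene'):
    d=np.load(f'pics/{n}0.npy');vv,uu=np.mgrid[:400,:640]
    P=np.array([world(n,u,v,d[v,u]) for u,v in zip(uu.ravel(),vv.ravel()) if d[v,u]>0])
    def cl(c,r,z0,z1):
        m=(np.hypot(*(P[:,:2]-c).T)<r)&(P[:,2]>z0)&(P[:,2]<z1);Q=P[m]
        (x,y),R=cv2.minEnclosingCircle(Q[:,:2].astype(np.float32));print(n,len(Q),Q.mean(0).round(4),'circle',round(x,4),round(y,4),round(R,4))
    cl((.529,.267),.04,.048,.07);cl((.529,.267),.035,.028,.04)
    cl((.503,.022),.06,.044,.052);cl((.503,.022),.025,.066,.08)
E
```

```text
skirt [0.5317 0.2685 0.034 ]
roll [0.5034 0.0171 0.048 ]
spindle [0.5031 0.0201 0.072 ]Traceback (most recent call last):
  File "<stdin>", line 7, in <module>
  File "h.py", line 6, in world
    c=manip.camera_params(n);K=np.array(c["camera_matrix"]);T=np.array(c["pose"])
ValueError: time passes only in moves, steps and waits
```

```bash
python3 - <<'E'
from h import *
for n in('top','scene'):
    d=np.load(f'pics/{n}0.npy');vv,uu=np.mgrid[:400,:640]
    c=manip.camera_params(n);K=np.array(c["camera_matrix"]);T=np.array(c["pose"])
    P=np.stack([(uu-K[0,2])/K[0,0]*d,-(vv-K[1,2])/K[1,1]*d,-d],-1).reshape(-1,3)@T[:3,:3].T+T[:3,3]
    def cl(c,r,z0,z1):
        m=(np.hypot(*(P[:,:2]-c).T)<r)&(P[:,2]>z0)&(P[:,2]<z1);Q=P[m]
        if len(Q)<3: print(n,'few');return
        (x,y),R=cv2.minEnclosingCircle(Q[:,:2].astype(np.float32));print(n,len(Q),Q.mean(0).round(4),'circle',round(x,4),round(y,4),round(R,4))
    cl((.529,.267),.04,.048,.07);cl((.529,.267),.035,.028,.04)
    cl((.503,.022),.06,.044,.052);cl((.503,.022),.025,.066,.08)
E
```

```text
top 84 [0.534  0.2724 0.0553] circle 0.5347 0.2725 0.0152
top 114 [0.5326 0.2706 0.0335] circle 0.5346 0.2731 0.0244
top 590 [0.5027 0.0199 0.0478] circle 0.4957 0.0229 0.0517
top 30 [0.5051 0.0199 0.0698] circle 0.5048 0.0201 0.0094
scene 82 [0.531  0.2752 0.0552] circle 0.5319 0.2724 0.0172
scene 115 [0.5264 0.2815 0.0335] circle 0.5307 0.2748 0.0248
scene 360 [0.4993 0.0247 0.048 ] circle 0.4948 0.0222 0.0523
scene 21 [0.5023 0.0227 0.0699] circle 0.5022 0.0217 0.0092
```

Cap knob is at about (0.533, 0.2725) and the spindle at about (0.5035, 0.021). I'll travel above the cap at the current height.

```bash
python3 -m creep '[9.7,-12.8,0,0,1, 9.7,-12.8,0,0,1, 9.7,-12.8,0,0,1, 9.7,-12.8,0,0,1, 9.7,-12.8,0,0,1, 9.7,-12.8,0,0,1, 9.7,-12.8,0,0,1, 9.7,-12.8,0,0,1, 9.7,-12.8,0,0,1, 9.7,-12.8,0,0,1, 9.7,-12.8,0,0,1]' 60
python3 -m creep '[9.68,-12.75,0,0,0.8, 9.68,-12.75,0,0,0.8, 9.68,-12.75,0,0,0.8, 9.68,-12.75,0,0,0.8, 9.68,-12.75,0,0,0.8, 9.68,-12.75,0,0,0.8, 9.68,-12.75,0,0,0.8, 9.68,-12.75,0,0,0.8, 9.68,-12.75,0,0,0.8, 9.68,-12.75,0,0,0.8, 9.68,-12.75,0,0,0.8, 9.68,-12.75,0,0,0.8]'
```

```text
time_s: 1.2
tool_pos: [0.3393, -0.1639, 0.2308]
tool_rot: [-3.14, -0.0, 0.239]
contact_force: [0.2, -0.4, 0.4]
gripper_width: 1.0
grasp_force: 0.0
time_s: 2.4
tool_pos: [0.5332, 0.271, 0.2303]
tool_rot: [3.14, 0.002, 0.233]
contact_force: [-0.3, -0.8, 0.1]
gripper_width: 0.801
grasp_force: 0.0
```

```bash
python3 -m creep '[0.01,-0.04,1.6,0,0.7, 0.01,-0.04,3.2,0,0.7, 0.01,-0.04,4.4,0,0.7, 0.01,-0.04,5.2,0,0.7, 0.01,-0.04,5.7,0,0.7, 0.01,-0.04,6.1,0,0.7, 0.01,-0.04,6.3,0,0.7, 0.01,-0.04,6.45,0,0.7, 0.01,-0.04,6.45,0,0.7]'
python3 - <<'E'
from h import *
p,d=shot('scene','g1')
cv2.imwrite('pics/g1c.png',cv2.resize(cv2.imread('pics/g1.png')[150:280,250:400],None,fx=4.5,fy=4.5,interpolation=cv2.INTER_CUBIC))
E
```

```text
time_s: 3.3
tool_pos: [0.5336, 0.2731, 0.0384]
tool_rot: [-3.141, -0.001, 0.233]
contact_force: [0.1, 0.2, 0.1]
gripper_width: 0.698
grasp_force: 0.0
```

View pics/g1c.png

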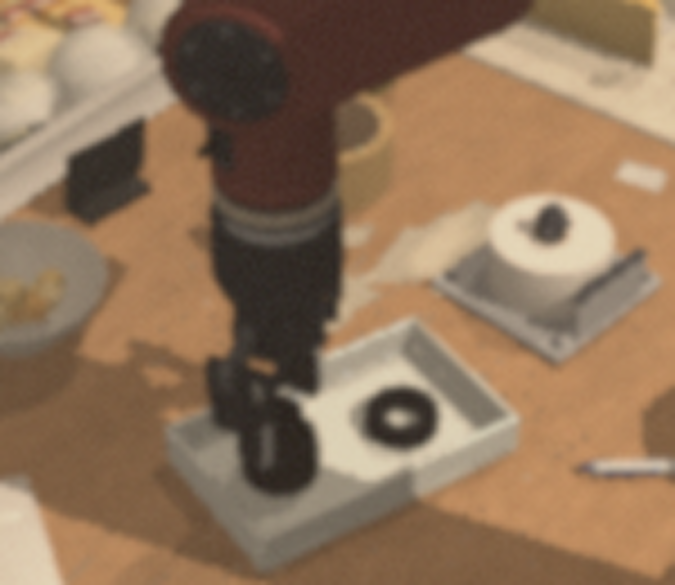

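The fingers straddle the knob: near finger at (228,395), far one at (300,365), cap at (280,445) in the crop. I'll go down 4 mm more and close.

```bash
python3 -m creep '[0,0,0.13,0,0.7, 0,0,0.13,0,0.1, 0,0,0.13,0,0.1, 0,0,0.13,0,0.1, 0,0,0.13,0,0.1, 0,0,0.13,0,0.1, 0,0,0.13,0,0.1, 0,0,0.13,0,0.1]' 60
```

```text
time_s: 4.15
tool_pos: [0.5336, 0.2733, 0.0344]
tool_rot: [-3.141, -0.001, 0.233]
contact_force: [0.6, 0.3, 3.8]
gripper_width: 0.326
grasp_force: 59.2
```

```bash
python3 -m creep '[0,0,-0.7,0,0.1, 0,0,-2,0,0.1, 0,0,-3.2,0,0.1, 0,0,-4,0,0.1, -0.5,1.3,-4,0,0.1, -1.1,2.9,-4,0,0.1, -1.6,4.5,-4,0,0.1, -2.2,6,-4,0,0.1, -2.65,7.2,-4,0,0.1, -2.85,7.75,-4,0,0.1, -2.91,7.95,-4,0,0.1, -2.91,7.95,-4,0,0.1]' 100
python3 - <<'E'
from h import *
for n in('top','scene'):
    d=shot(n,n+'2')[1];vv,uu=np.mgrid[:400,:640]
c=cv2.imread('pics/scene2.png')[120:240,300:450]
cv2.imwrite('pics/s2c.png',cv2.resize(c,None,fx=5,fy=5,interpolation=cv2.INTER_CUBIC))
E
```

```text
time_s: 5.35
tool_pos: [0.5027, 0.0204, 0.1534]
tool_rot: [-3.141, 0.001, 0.231]
contact_force: [-0.3, -0.1, -0.8]
gripper_width: 0.317
grasp_force: 98.7
```

View pics/s2c.png

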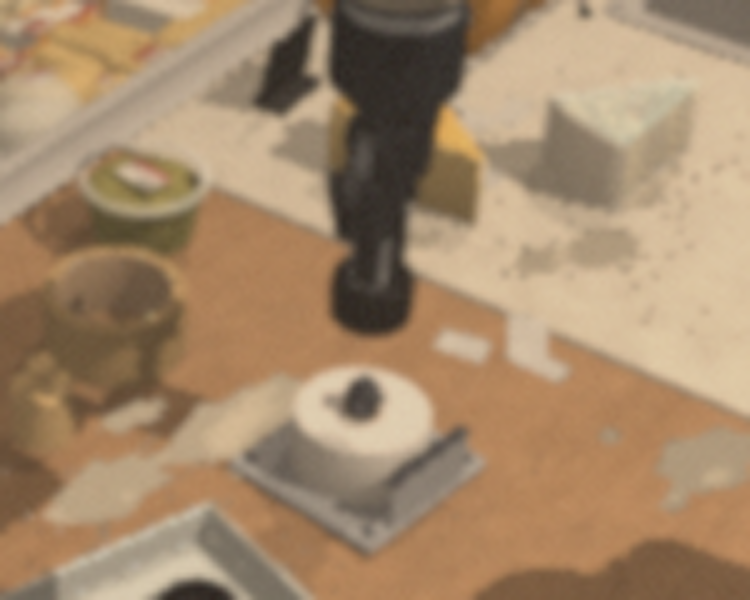

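The cap is held upright, with its skirt spanning x 331..413 and y 255..333 in the crop (centre at scene px 374.4). The spindle is at crop (363,398), i.e. scene (372.6,199.6). I'll compare with projections of the estimates.

```bash
python3 - <<'E'
from h import *
s=manip.sense();print(s['tool_pos'].round(4),s['tool_rot'].round(4),s['contact_force'].round(1))
for n in('scene','top'):
    c=manip.camera_params(n);K=np.array(c["camera_matrix"]);T=np.linalg.inv(np.array(c["pose"]))
    def pr(p): q=T@np.r_[p,1];q=K@np.array([q[0],-q[1],-q[2]]);return q[:2]/q[2]
    print(n,'spindle',pr([.5035,.021,.06]),'cap',pr([.5027,.0204,.138]),'dx+2mm',pr([.5047,.0204,.138]),'dy+2mm',pr([.5027,.0224,.138]))
    d=np.load(f'pics/{n}2.npy');vv,uu=np.mgrid[:400,:640]
    K0=K;Tw=np.array(c["pose"])
    P=np.stack([(uu-K[0,2])/K[0,0]*d,-(vv-K[1,2])/K[1,1]*d,-d],-1).reshape(-1,3)@Tw[:3,:3].T+Tw[:3,3]
    Q=P[(np.hypot(P[:,0]-.503,P[:,1]-.02)<.035)&(P[:,2]>.125)&(P[:,2]<.152)]
    if n=='scene':
        from scipy.optimize import least_squares
        r=least_squares(lambda x:np.hypot(Q[:,0]-x[0],Q[:,1]-x[1])-.024,[.503,.02],loss='soft_l1',f_scale=.001);print('skirt fit',len(Q),r.x,np.abs(r.fun).mean())
        Q=P[(np.hypot(P[:,0]-.503,P[:,1]-.02)<.05)&(P[:,2]>.015)&(P[:,2]<.044)]
        r=least_squares(lambda x:np.hypot(Q[:,0]-x[0],Q[:,1]-x[1])-.0425,[.503,.02],loss='soft_l1',f_scale=.001);print('roll fit',len(Q),r.x,np.abs(r.fun).mean())
        d0=np.load('pics/scene0.npy')
        print('skirt px row180 edges',[u for u in range(350,400) if .0<abs(d[180,u]-d[180,374])<.04][::40])
E
```

```text
[0.5031 0.0217 0.1536] [-3.1408e+00  4.0000e-04  2.3330e-01] [-0.2  0.7 -0.8]
scene spindle [372.50542947 199.05943892] cap [374.75534524 178.36521611] dx+2mm [374.18585542 178.11283236] dy+2mm [374.37665929 178.67950687]
skirt fit 134 [0.50344709 0.02157093] 0.0014663645970478113
roll fit 174 [0.50380642 0.01920941] 0.0019322329724584802
skirt px row180 edges [366]
top spindle [354.46324033 242.71032991] cap [357.5388123  239.80483198] dx+2mm [357.52372058 239.06808171] dy+2mm [356.7996542  239.80320161]
```

```bash
python3 -m creep '[0,0.03,0.5,0,0.1, 0,0.03,1.0,0,0.1, 0,0.03,1.4,0,0.1, 0,0.03,1.6,0,0.1, 0,0.03,1.75,0,0.1, 0,0.03,1.85,0,0.1, 0,0.03,1.92,0,0.1, 0,0.03,1.98,0,0.1, 0,0.03,1.98,0,0.1]'
python3 -c "
from bench import manip;s=manip.sense();print(s['tool_pos'],s['contact_force'],s['ft_torque'])"
```

```text
time_s: 6.35
tool_pos: [0.5035, 0.0199, 0.0946]
tool_rot: [3.142, -0.0, 0.233]
contact_force: [0.0, 0.8, -0.7]
gripper_width: 0.311
grasp_force: 98.7
[0.5034952  0.01987546 0.09460587] [ 0.00267672  0.80225423 -0.73030057] [ 0.02578482 -0.01216492 -0.00175199]
```

```bash
python3 -m creep '[0,0,0.05,0,0.1, 0,0,0.1,0,0.1, 0,0,0.15,0,0.1, 0,0,0.15,0,0.1]'
python3 -m creep '[0,0,0.04,0,0.1, 0,0,0.08,0,0.1, 0,0,0.12,0,0.1, 0,0,0.12,0,0.1]' 110
```

```text
time_s: 6.75
tool_pos: [0.5034, 0.0198, 0.0899]
tool_rot: [3.141, -0.0, 0.233]
contact_force: [0.6, -1.0, -1.1]
gripper_width: 0.316
grasp_force: 98.7
time_s: 7.15
tool_pos: [0.5045, 0.0198, 0.0878]
tool_rot: [3.141, -0.002, 0.233]
contact_force: [-1.0, 0.2, 5.7]
gripper_width: 0.311
grasp_force: 108.9
```

The lip has met the catches where expected and lateral force is small. Pressing on in small steps.

```bash
for i in 1; do python3 -m creep '[0,0,0.05,0,0.1, 0,0,0.1,0,0.1, 0,0,0.1,0,0.1]' ; python3 -m creep '[0,0,0.05,0,0.1, 0,0,0.1,0,0.1, 0,0,0.1,0,0.1]'; done
```

```text
time_s: 7.45
tool_pos: [0.5051, 0.0197, 0.0856]
tool_rot: [3.14, -0.003, 0.233]
contact_force: [-1.8, -0.0, 8.3]
gripper_width: 0.312
grasp_force: 109.3
time_s: 7.75
tool_pos: [0.5025, 0.0202, 0.0794]
tool_rot: [-3.141, 0.001, 0.233]
contact_force: [-0.1, -0.6, 0.1]
gripper_width: 0.31
grasp_force: 110.1
```

It clicked: force fell from 8 N to 0 and the cap jumped to 1 mm above home. Now pushing it down firmly.

```bash
python3 -m creep '[0,0,0.05,0,0.1, 0,0,0.1,0,0.1, 0,0,0.1,0,0.1]' ; python3 -m creep '[0,0,0.05,0,0.1, 0,0,0.1,0,0.1, 0,0,0.1,0,0.1]'
```

```text
time_s: 8.05
tool_pos: [0.5031, 0.0201, 0.0786]
tool_rot: [-3.141, 0.002, 0.233]
contact_force: [-5.6, -1.0, 10.8]
gripper_width: 0.314
grasp_force: 112.3
time_s: 8.35
tool_pos: [0.5033, 0.0201, 0.0785]
tool_rot: [-3.14, 0.003, 0.233]
contact_force: [-12.2, 0.2, 27.1]
gripper_width: 0.313
grasp_force: 114.1
```

```bash
python3 -m creep '[-0.06,0,0.02,0,0.1, -0.06,0,0.02,0,0.1, -0.06,0,0.02,0,0.1, -0.06,0,0.02,0,0.1]'
python3 - <<'E'
from h import *
shot('scene','f');s=manip.sense();print(s['contact_force'],s['tool_pos'],s['ft_torque'])
cv2.imwrite('pics/fc.png',cv2.resize(cv2.imread('pics/f.png')[140:260,300:450],None,fx=5,fy=5,interpolation=cv2.INTER_CUBIC))
E
```

```text
time_s: 8.75
tool_pos: [0.5031, 0.0201, 0.0785]
tool_rot: [-3.141, -0.001, 0.233]
contact_force: [-9.9, 1.6, 25.4]
gripper_width: 0.308
grasp_force: 114.0
[-8.93633712  2.15962553 25.9952456 ] [0.50309636 0.02007958 0.07847091] [0.50852509 1.60040637 0.02957377]
```

View pics/fc.png

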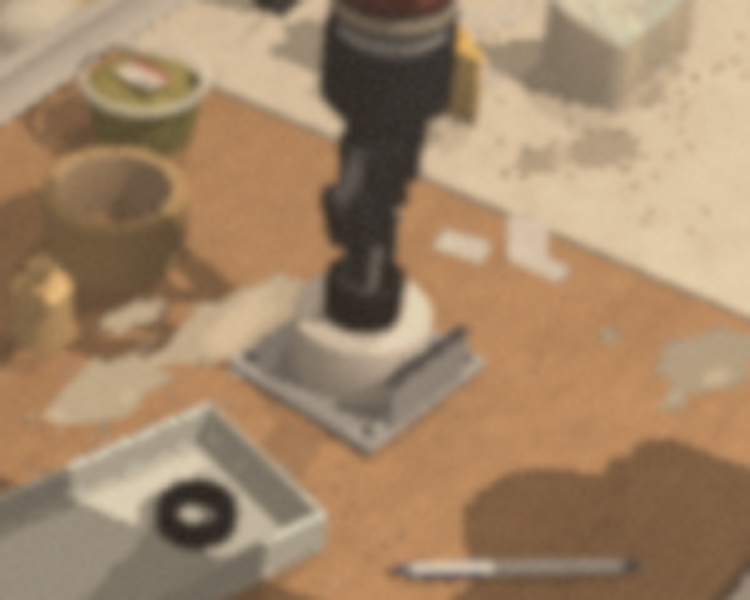

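The cap, at crop (362,290), sits flush on the roll and is still gripped. The spacer is still in the tray at (197,513). The push is steady at about 26 N, so I'm handing the job in.

```bash
python3 -c "
from bench import manip;print(manip.close_job())"
```

```text
the job is handed in; nothing more can be done
None
```

The cap clicked over the spindle's catches and sits flush on the label roll; I handed the job in at about 9 s with the gripper still holding it and pushing down at about 26 N.

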